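# Hang the lipped rivet bin on the louvred rail and load it

### The job

Pick up the steel bin that stands on the bench, lift it over the upper louvre of the grey stand and lower it so that its back lip catches fully over the rail, in the free stretch beside the bin that already hangs there; then let go of it. Once it hangs, stand the slim closed tin upright inside it, on its floor. Leave the mug and the hoop where they are.

Things in the scene. Friction and masses are not known exactly. Their poses are not given: they have to be found in the camera images.
- bin: The loose open sheet-steel bin, 140 mm deep (x), 100 mm wide (y), walls and floor 3 mm, about 0.35 kg, upright on the bench. Origin: centre of its underside, z up. Front wall at -x, 45 mm high; sides 60 mm; back wall at +x, 84 mm high, outer face at x = +70 mm, with a hooked lip behind it. A fixed handle bar spans it along y; its centre of mass lies under the bar.
- bin_handle (a point): Middle of the bin's handle bar, at (16, 0, 115) mm in the bin's frame, axes as the bin's. The bar is 12 mm square in section, 100 mm long along the bin's y, on a 3 mm upright at each end, free underneath. Fingers close on it along the bin's x.
- bin_lip (a point): Middle of the slot under the lip, on the lip's underside: (76, 0, 80) mm in the bin's frame, axes as the bin's. The lip is a 4 mm plate behind the back wall with a tab bent down to 62 mm height; slot 12 mm wide at the top, flaring to 17 mm at its mouth. When the bin hangs, this point lies on the rail's top edge.
- bin_floor (a point): Middle of the bin's open floor in front of the handle bar, on the floor's upper face: (-28, 0, 3) mm in the bin's frame, axes as the bin's. Clear from above for 38 mm to either side along x and 46 mm along y.
- panel: The fixed grey louvred stand, 360 mm long (y), 150 mm high. Origin at bench level under the rail's front face, mid-length; z up; bins hang on its -x side. Rail: upright strip x = 0 to 4 mm, top z = 150, open behind for 30 mm down to z = 120. A lower louvre (top z = 98, face x = -5) backs a hanging bin, whose x lies along the panel's x and which leans forward about 3 degrees.
- bay (a point): Middle of the free stretch of the rail, on the centre of the rail's top edge: (2, -65, 150) mm in the panel's frame, axes as the panel's. The rail ends 115 mm to -y of it; to +y at least 110 mm are free up to the neighbour bin. Nothing stands above the rail. A properly hung bin has its back wall 5 to 8 mm in front of the rail.
- neighbour: The bin that already hangs on the rail, of the same make and frame as the loose bin, fixed; origin at the centre of its underside. Its place along the rail varies.
- tin: The closed, full, upright round tin, plain steel, 48 mm diameter, 100 mm high, about 0.25 kg, loose on the bench. Origin: centre of its underside.
- mug: Bystander: open steel mug, 72 mm across, 75 mm high, handle at its +y. Origin: centre of its underside.
- hoop: Bystander: flat steel ring, 130 mm outside, 110 mm inside, 12 mm high. Origin: centre of its underside.
Mind the look-alikes: they are no part of the job. Leave any black or purple look-alike of the bin alone.

How it is judged:
On the way, in this order (a step that is already met when the one before it is completed fails the run):
1. the bin hangs by its lip on the free stretch of the rail, let go (x of bin_lip in the frame of bay between -0.01 and 0.01 m and z of bin_lip in the frame of bay between -0.006 and 0.006 m and y of bin_lip in the frame of bay between -0.064 and 0.064 m and angle between bin's own z axis and vertical below 0.2 rad and angle between the y axis of bin and the y axis of panel, either way round below 0.12 rad and contact force between the fingers and bin below 0.05 N), for 0.3 s.
2. the tin stands upright in the hanging bin, let go (x of bin_lip in the frame of bay between -0.01 and 0.01 m and z of bin_lip in the frame of bay between -0.006 and 0.006 m and y of bin_lip in the frame of bay between -0.064 and 0.064 m and angle between bin's own z axis and vertical below 0.2 rad and angle between the y axis of bin and the y axis of panel, either way round below 0.12 rad and x of tin in the frame of bin between -0.07 and 0.07 m and y of tin in the frame of bin between -0.05 and 0.05 m and z of tin in the frame of bin between -0.005 and 0.02 m and angle between tin's own z axis and vertical below 0.3 rad and contact force between the fingers and tin below 0.05 N), for 0.2 s.
At the end, for the whole second after the job is handed in: The bin hangs with its lip over the rail (within 6 mm in height, 10 mm across, 64 mm along from the middle of the free stretch; square within 0.12 rad, tilt under 0.2 rad); the tin stands on its floor (within 20 mm), upright within 0.3 rad; both at rest (x of bin_lip in the frame of bay between -0.01 and 0.01 m and z of bin_lip in the frame of bay between -0.006 and 0.006 m and y of bin_lip in the frame of bay between -0.064 and 0.064 m and angle between bin's own z axis and vertical below 0.2 rad and angle between the y axis of bin and the y axis of panel, either way round below 0.12 rad and x of tin in the frame of bin between -0.07 and 0.07 m and y of tin in the frame of bin between -0.05 and 0.05 m and z of tin in the frame of bin between -0.005 and 0.02 m and angle between tin's own z axis and vertical below 0.3 rad and linear speed of each of bin, tin below 0.02 m/s); the robot touches nothing.
It fails at once if the mug is moved by more than 30 mm (distance of mug from where it was at the start of the episode above 0.03 m).
It fails at once if the hoop is moved by more than 30 mm (distance of hoop from where it was at the start of the episode above 0.03 m).
It also fails if it takes over 61 s, if anything falls off the work surface, if the arm or the gripper's body presses on something with over 40 N, if the wrist force passes 120 N, or if a joint passes its speed limit or range.

### The arm

A 6-joint arm with a two-finger parallel gripper is mounted at the origin on the work surface. World frame = base frame: x ahead of the robot, y to its left, z up, the work surface at z = 0. Lengths are in m, angles in rad, forces in N, time in s.
With the tool pointing down it reaches from about 0.275 to 0.875 m from the base axis. Payload 12.5 kg.
Tool frame: the origin (TCP) lies on the centre line of the jaws, within the pads' length; the fingertips stand r.finger_overhang ahead of it and the grasp point (between the pads) lies 3 mm ahead of it (r.finger_overhang is the distance from the TCP to the fingertips, in m); z points along the fingers, y is the direction in which the jaws open and shut (so a half turn about z gives the same grasp; the last joint's range is limited). The gripper opens to 85 mm and grips with 20 to 120 N. Pads are 22 mm wide; open, the fingers measure 114 mm over their backs; the gripper's body (76 mm by 85 mm) begins 54 mm behind the grasp point. The pads swing forward as they close: fully open they stand 13 mm farther back than shut.
Start: joints at [-0.085, 0.351, 1.652, -0, 1.139, -0.085], TCP at [0.55, 0, 0.253] pointing down, gripper open.
Joint ranges: [-2.75, 2.75], [-0.79, 2.1], [0.01, 2.65], [-1.57, 4.71], [0.07, 3.14], [-2.87, 2.87]. Speed limits (rad/s): [2.22, 2.22, 2.79, 3.14, 3.14, 3.14].

### API

Orientations are given as a unit quaternion [x, y, z, w].
In Python, from cell import r, optics gives the robot as it stands. The module is installed in compiled form; this text tells all that it offers. Calls block until the motion is done:
- r.move_to(position, orientation): joint-space move of the TCP to a pose.
- r.move_linear(position, rot=None, vel=0.15): straight line of the TCP; rot=None keeps the orientation; vel is the mean speed in m/s.
- r.set_joints(angles): joint-space move.
- r.set_gripper(opening, squeeze=None): opening from 0.0 (shut) to 1.0 (fully open); squeeze is the grip in N (None keeps the last); returns when the fingers have stopped.
- r.sleep(seconds).
- r.inverse_kinematics(position, orientation): joint angles nearest the present ones, or None.
- optics.get_image(name): name is "scene" or "side" or "wrist"; returns a dict with "pixels" (420x560x3 uint8, red, green, blue), "depth" (420x560 float32, m along the optical axis (not along the pixel's ray), 0 where there is no reading), "fx", "fy", "cx", "cy" (pixels), "camera_from_world" (4x4, takes a point from world to camera coordinates); the wrist camera has in their place "mount" (4x4, takes a point from camera to tool coordinates, whose origin is the TCP and whose axes are the flange's). Camera axes: x right, y down, z forward; pixel columns grow to the right and rows downward; lengths in m; the calibration is good to about 2 mm. A picture is of the moment at which its call begins: read the wrist's pose just before it.
A pose or a line that the arm cannot do raises r.PlanningError and nothing moves.
- r.hand_in(): hands the job in, once; it reports no verdict.
Readings, each from a call of its own:
- r.current_t(): time.
- r.current_q(): joint angles.
- r.current_qvel(): joint speeds.
- r.current_effort(): joint torques, N m.
- r.current_tool_pos(): TCP position.
- r.current_ee_rot(): TCP orientation.
- r.current_contact_force(): force on the tool from outside, world axes, zero at the start.
- r.current_torque(): the same for the moment, N m.
- r.current_opening(): opening from 0.0 (shut) to 1.0 (fully open).
Only numpy, scipy, OpenCV 4.12 (cv2) and the standard library are available. Lean on these libraries where they do the work, as an engineer would, in place of code of your own. Each camera call takes 0.05 s, during which the arm holds its last target.

## Working session

There is one attempt and no reset: what is moved stays moved. The work goes in short steps, each a Python script; the robot and the scene stay as the last script left them, time stands still between calls to the robot, and variables do not carry over. Pictures are saved under pics/ and viewed, and the job is handed in when it is done.

```bash
mkdir -p pics
cat > h.py <<'E'
from cell import r, optics
import numpy as np, cv2
from scipy.spatial.transform import Rotation as R
def snap(n,f):
    p=r.current_tool_pos(); q=r.current_ee_rot()
    im=optics.get_image(n); cv2.imwrite('pics/'+f+'.png',im['pixels'][:,:,::-1])
    if n=='wrist':
        T=np.eye(4);T[:3,:3]=R.from_quat(q).as_matrix();T[:3,3]=p
        im['wc']=T@im['mount']
    else: im['wc']=np.linalg.inv(im['camera_from_world'])
    np.save('pics/'+f+'.npy',im,allow_pickle=True)
    return im
def load(f): return np.load('pics/'+f+'.npy',allow_pickle=True).item()
def cloud(im):
    d=im['depth'];v,u=np.mgrid[:420,:560]
    P=np.stack([(u-im['cx'])/im['fx']*d,(v-im['cy'])/im['fy']*d,d,np.ones_like(d)],-1)
    W=(P@im['wc'].T)[...,:3]; W[d<=0]=np.nan
    return W
E
python3 - <<'E'
from h import *
print(r.current_t(),r.current_tool_pos(),r.current_ee_rot(),r.current_opening(),r.finger_overhang)
for n in ['scene','side','wrist']:
    im=snap(n,n+'0'); print(n,im['wc'].round(3).tolist(),im['fx'])
E
```

```text
0.0 [5.49676758e-01 4.52406028e-05 2.52731810e-01] [ 7.07109625e-01  7.07103670e-01 -3.87589472e-04 -4.77355071e-04] 0.9999798344917304 0.022
scene [[0.615, 0.611, -0.497, 1.047], [0.788, -0.481, 0.384, -0.523], [-0.004, -0.629, -0.778, 0.95], [0.0, 0.0, 0.0, 1.0]] 487.85444849764866
side [[-0.996, -0.048, 0.078, 0.398], [-0.091, 0.532, -0.842, 1.118], [-0.0, -0.845, -0.534, 0.889], [0.0, 0.0, 0.0, 1.0]] 509.62650291615387
wrist [[1.0, 0.0, -0.002, 0.55], [-0.001, -0.954, -0.299, 0.075], [-0.002, 0.299, -0.954, 0.374], [0.0, 0.0, 0.0, 1.0]] 333.0301952805521
```

View pics/scene0.png

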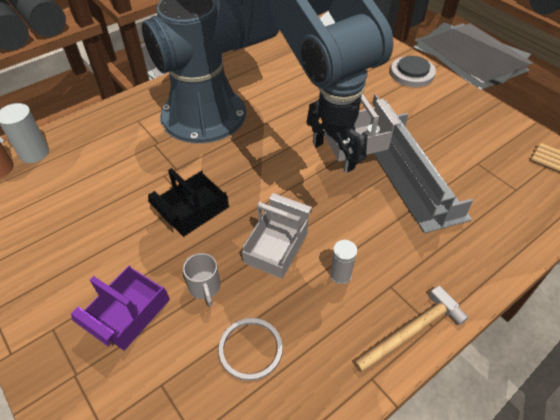

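View pics/side0.png

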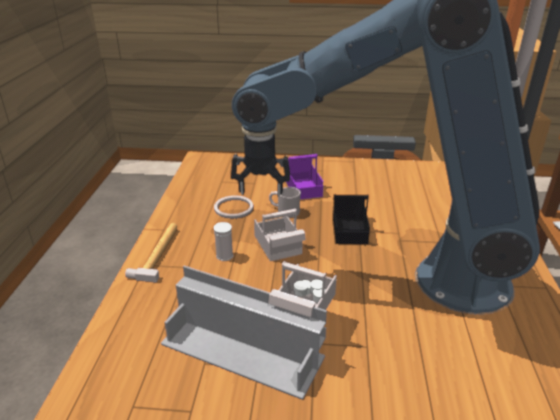

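View pics/wrist0.png

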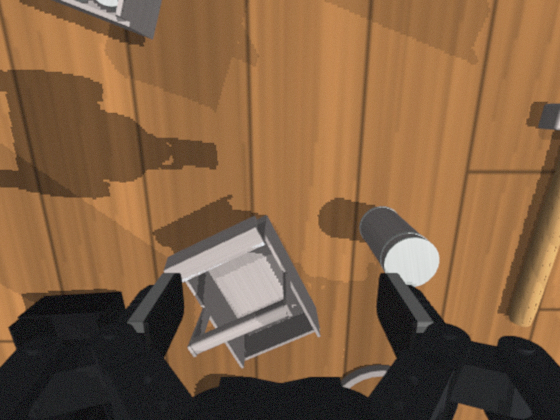

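Candidates for the bin in the scene view: grey (277,235), black (188,200), purple (122,305), and the hanging neighbour (360,135). The loose grey one fits the description. For the tin, the slim closed can is at (344,262). The can at (22,133) lies off the bench.

Run:
```python
from h import *
a=load('scene0')['pixels'][180:300,215:375,::-1]; b=load('side0')['pixels'][190:390,150:350,::-1]
c=np.zeros((400,800,3),np.uint8); c[:300,:400]=cv2.resize(a,(400,300),interpolation=cv2.INTER_CUBIC); c[:,400:]=cv2.resize(b,(400,400),interpolation=cv2.INTER_CUBIC)
cv2.imwrite('pics/crop0.png',c)
for n in ['scene0','side0','wrist0']:
    im=load(n);W=cloud(im)
    # height map top view
    x,y,z=W[...,0],W[...,1],W[...,2]
    ok=(x>.2)&(x<.95)&(y>-.5)&(y<.6)&(z>.02)&(z<.2)
    H=np.zeros((560,780,3),np.uint8)
    uu=((y[ok]+.5)/.0015).astype(int);vv=((x[ok]-.15)/.0015).astype(int)
    H[np.clip(vv,0,559),np.clip(uu,0,779)]=im['pixels'][ok][:,::-1]
    cv2.imwrite('pics/top_%s.png'%n,H)
    S=W[::12,::12]
```

```text
(no output)
```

View pics/crop0.png

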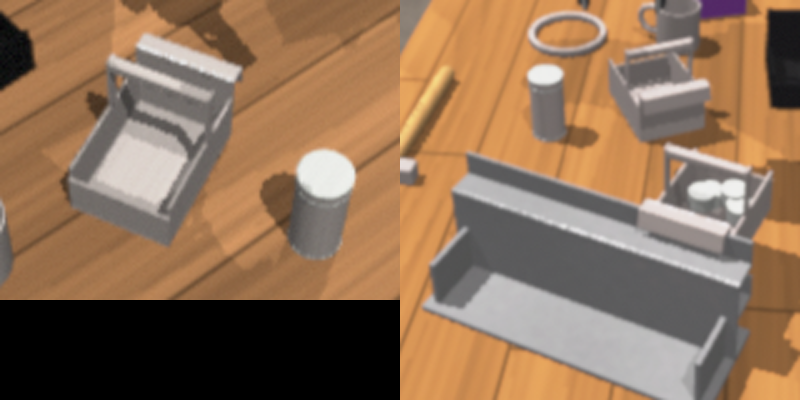

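View pics/top_scene0.png

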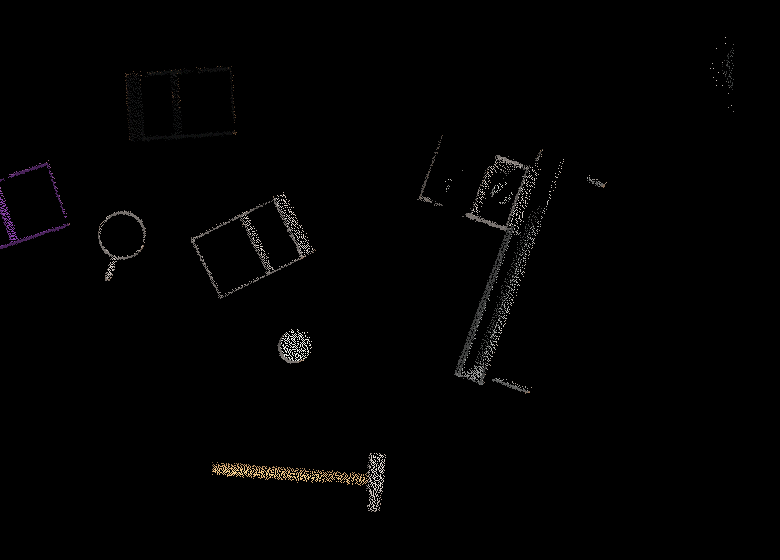

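View pics/top_side0.png

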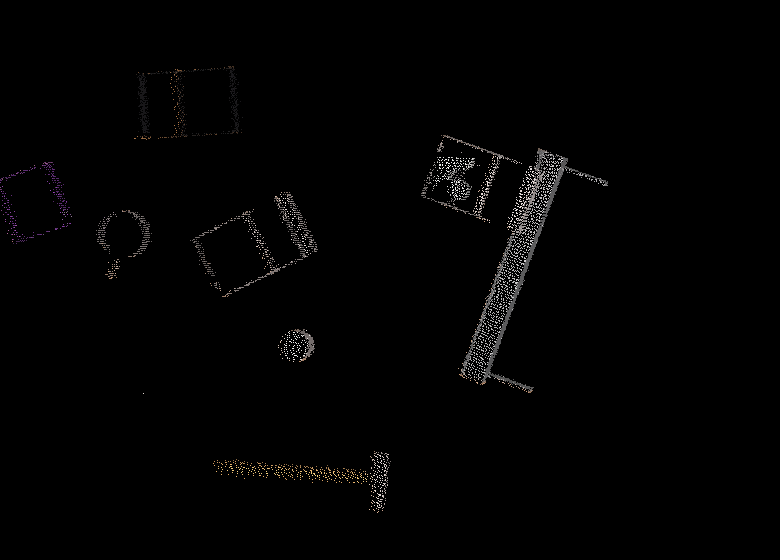

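The crop confirms the open grey steel bin. Its handle bar is nearer the camera and its lipped back wall faces the stand (+y). The hanging neighbour holds cans and is not the target. Now I'll measure poses from depth.

Run:
```python
from h import *
for n in ['scene0','side0']:
    W=cloud(load(n)).reshape(-1,3); W=W[np.isfinite(W).all(1)]
    def box(x0,x1,y0,y1,z0,z1):
        m=(W[:,0]>x0)&(W[:,0]<x1)&(W[:,1]>y0)&(W[:,1]<y1)&(W[:,2]>z0)&(W[:,2]<z1);return W[m]
    print(n)
    def rect(P,nm):
        (c,s,a)=cv2.minAreaRect((P[:,:2]*1000).astype(np.float32)); print(nm,len(P),np.round(c,1),np.round(s,1),round(a,2),'z',np.percentile(P[:,2],[2,50,98]).round(4), 'bp',cv2.boxPoints((c,s,a)).round(0).tolist())
    b=(.42,.62,-.25,-.0)
    rect(box(*b,.106,.13),'handle'); rect(box(*b,.078,.09),'lip'); rect(box(*b,.03,.09),'binall')
    t=box(.6,.72,-.12,0,.095,.11); rect(t,'tin top')
    p=box(.3,.75,.15,.45,.144,.156); rect(p,'rail>144')
    for yv in (.44,.45,.46,.50,.55,.6,.65,.7):
        q=box(yv,yv+.01,.15,.4,.144,.156); print(yv,len(q),q[:,1].min().round(4) if len(q) else 0,q[:,1].max().round(4) if len(q) else 0)
    nb=box(.3,.56,.1,.32,.158,.2); rect(nb,'neigh high')
    for z0 in np.arange(.09,.2,.01): print(round(z0,2),len(box(.3,.75,.1,.42,z0,z0+.01)),end='; ')
    print()
```

```text
scene0
handle 310 [ 513.9 -114.5] [101.3  15.9] 26.52 z [0.1075 0.1181 0.1218] bp [[465.0, -130.0], [472.0, -144.0], [563.0, -99.0], [556.0, -85.0]]
lip 343 [499.5 -84.4] [101.2  78.3] 26.57 z [0.0783 0.082  0.0864] bp [[437.0, -72.0], [472.0, -142.0], [562.0, -97.0], [527.0, -27.0]]
binall 1292 [ 517.5 -121.1] [103.  160.1] 26.67 z [0.0314 0.0586 0.0849] bp [[436.0, -73.0], [507.0, -216.0], [599.0, -170.0], [528.0, -26.0]]
tin top 363 [669.7 -57.8] [48.2 48.1] 13.26 z [0.0954 0.0985 0.1016] bp [[641.0, -40.0], [652.0, -87.0], [699.0, -76.0], [688.0, -29.0]]
rail>144 507 [533.6 222.2] [ 77.7 360.3] 68.09 z [0.1444 0.1494 0.1547] bp [[352.0, 253.0], [686.0, 119.0], [715.0, 191.0], [381.0, 326.0]]
0.44 24 0.2739 0.2953
0.45 30 0.271 0.291
0.46 26 0.267 0.2898
0.5 10 0.2623 0.2752
0.55 8 0.2446 0.25
0.6 10 0.2252 0.2336
0.65 12 0.2071 0.2135
0.7 11 0.1878 0.1961
neigh high 209 [435.4 224. ] [15.4 92.7] 70.5 z [0.1597 0.187  0.1912] bp [[389.0, 232.0], [477.0, 201.0], [482.0, 216.0], [394.0, 247.0]]
0.09 443; 0.1 229; 0.11 766; 0.12 438; 0.13 317; 0.14 422; 0.15 227; 0.16 15; 0.17 25; 0.
[... 452 characters left out ...]
n top 170 [668.7 -55.1] [45.1 53.4] 10.07 z [0.0954 0.1025 0.1056] bp [[642.0, -33.0], [651.0, -85.0], [696.0, -77.0], [686.0, -25.0]]
rail>144 770 [535.5 228.8] [ 81.2 359. ] 70.91 z [0.1443 0.151  0.1558] bp [[353.0, 249.0], [692.0, 132.0], [718.0, 208.0], [379.0, 326.0]]
0.44 35 0.274 0.3027
0.45 31 0.273 0.2981
0.46 34 0.2706 0.2942
0.5 17 0.2627 0.2718
0.55 16 0.2456 0.2534
0.6 19 0.2278 0.2346
0.65 16 0.2091 0.2163
0.7 17 0.1873 0.1981
neigh high 374 [438.3 259.2] [78.8 99.9] 71.33 z [0.1582 0.1901 0.1953] bp [[378.0, 238.0], [473.0, 206.0], [498.0, 280.0], [404.0, 312.0]]
0.09 720; 0.1 797; 0.11 784; 0.12 2115; 0.13 544; 0.14 553; 0.15 620; 0.16 19; 0.17 20; 0.18 122; 0.19 187; 0.2 0;
```

```bash
cat > m.py <<'E'
from h import *
def inter(im,pts_mask_uv,z):
    uv=np.asarray(pts_mask_uv,float)
    d=np.stack([(uv[:,0]-im['cx'])/im['fx'],(uv[:,1]-im['cy'])/im['fy'],np.ones(len(uv))],-1)@im['wc'][:3,:3].T
    o=im['wc'][:3,3]; t=(z-o[2])/d[:,2]; return (o+t[:,None]*d)
def top(im,lo,hi,xr,yr,z):
    # pixels whose depth point is in the height band, re-cast on the known plane z
    W=cloud(im); m=(W[...,2]>lo)&(W[...,2]<hi)&(W[...,0]>xr[0])&(W[...,0]<xr[1])&(W[...,1]>yr[0])&(W[...,1]<yr[1])
    v,u=np.nonzero(m); return inter(im,np.stack([u,v],-1),z), np.median(W[m][:,2])
def rect(P,nm):
    (c,s,a)=cv2.minAreaRect((P[:,:2]*1000).astype(np.float32)); print(nm,len(P),np.round(c,1),np.round(s,1),round(a,2))
def trace(im): 
    pass
E
python3 - <<'E'
from m import *
def R0(phi): return (R.from_euler('z',phi,degrees=True)*R.from_quat([.70710678,.70710678,0,0])).as_quat()
for phi in (69,0,-111):
    try:
        print(phi,r.inverse_kinematics([.57,.16,.36],R0(phi)))
    except Exception as e: print(e)
r.move_to([.57,.15,.36],R0(0)); print(r.current_t())
snap('wrist','wrist1'); print(r.current_tool_pos())
for n in ['scene0','side0','wrist0','wrist1']:
    im=load(n); print(n)
    try:
        P,z=top(im,.113,.128,(.42,.62),(-.2,-.05),.121); rect(P,'handle'); print(z)
        P,z=top(im,.078,.09,(.42,.56),(-.09,-.0),.084); rect(P,'lip'); print(z)
        P,z=top(im,.095,.107,(.6,.72),(-.12,0),.1); rect(P,'tin'); print(z)
    except Exception as e: print(e)
    try:
        P,z=top(im,.144,.156,(.5,.76),(.15,.3),.15); rect(P,'rail'); print(z, P[:,0].max())
    except Exception as e: print(e)
E
```

```text
69 [ 1.95035077e-01  3.46690266e-01  1.39393065e+00 -4.44089210e-16
  1.40097174e+00 -1.00924211e+00]
0 [ 1.95035077e-01  3.46690266e-01  1.39393065e+00 -4.44089210e-16
  1.40097174e+00  1.95035077e-01]
-111 [ 1.95035077e-01  3.46690266e-01  1.39393065e+00 -4.44089210e-16
  1.40097174e+00  2.13235055e+00]
0.9167
[0.56971526 0.14871293 0.35851508]
scene0
handle 261 [ 517.4 -117.7] [101.1  17.8] 26.05
0.11868184591874464
lip 322 [499.4 -81.5] [100.5  66. ] 26.21
0.08194124481162895
tin 363 [670.3 -58.4] [46.4 48.9] 47.98
0.09848961577895554
rail 214 [606.5 225.6] [ 13.3 233.9] 68.04
0.14720920000275928 0.7159239516729838
side0
handle 173 [ 513.  -109.8] [103.9  28.3] 24.91
0.12149775047980882
lip 240 [494.9 -75.6] [103.4  82.1] 24.42
0.08559024351410754
tin 169 [668.9 -55.5] [45.1 57.9] 9.97
0.10249786563459173
rail 344 [608.1 231.9] [ 15.4 229.2] 69.79
0.15002026815805408 0.7132789474218579
wrist0
handle 1779 [ 511.4 -112.2] [103.8  18.1] 26.16
0.12174213094398934
lip 2167 [495.7 -80.5] [102.   72.8] 26.21
0.08503471732685924
tin 2061 [667.7 -55.1] [44.1 52.1] 59.11
0.10116585037919795
rail 0 [0. 0.] [0. 0.] 0.0
zero-size array to reduction operation maximum which has no identity
wrist1
handle 707 [ 510.7 -110.3] [104.9  19.9] 24.4
0.12140031064913293
lip 1103 [495.2 -80.4] [102.5  75.3] 25.73
0.08502595364456672
tin 972 [666.7 -57.1] [49.1 50.5] 0.09
0.10119028161910179
rail 1158 [605.3 227.7] [  4.4 225.7] 69.86
0.15101734332757524 0.711433410469971
  return _methods._mean(a, axis=axis, dtype=dtype,
  ret = ret.dtype.type(ret / rcount)
```

View pics/wrist1.png

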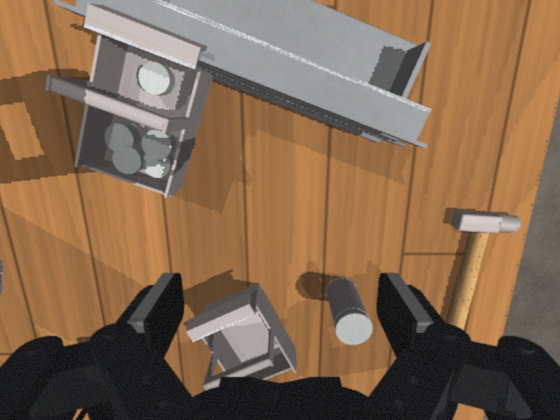

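Wrist1 shows the rail edge from about (205,70) to (428,110), free beyond the neighbour. Its re-cast strip comes out 4.4 mm wide, as described. From it, panel yaw is about 69.9° and the bay about (0.603, 0.2285). Next is grasping the bin by its bar.

```bash
cat >> m.py <<'E'
def Q(phi): return (R.from_euler('z',phi,degrees=True)*R.from_quat([.70710678,.70710678,0,0])).as_quat()
E
python3 - <<'E'
from m import *
phi=116.3-180
r.move_to([.513,-.1127,.19],Q(phi)); r.set_gripper(.6)
print(r.current_tool_pos(),r.current_q().round(2) if hasattr(r.current_q(),'round') else r.current_q())
snap('wrist','w2')
p=np.array(r.current_tool_pos())
r.move_linear([.513,-.1127,.118],vel=.1)
snap('wrist','w2b')
print(r.current_tool_pos(),r.current_contact_force(),r.current_t())
r.set_gripper(0,60); print(r.current_opening(),r.current_contact_force(),r.current_t())
snap('side','s2')
E
```

```text
[ 0.5131096  -0.1125037   0.19008556] [-0.3   0.38  1.78  0.    0.98  0.81]
[ 0.51338004 -0.11282126  0.11863706] [-0.04245304  0.15184046  0.73252847] 3.575
0.1283682927633528 [-1.80052581  1.09568271  5.11059445] 4.0167
```

View pics/s2.png

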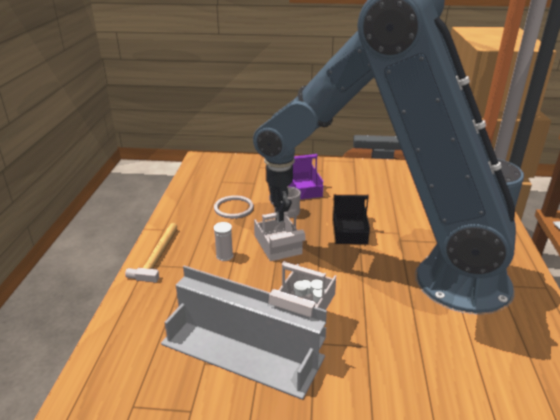

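View pics/w2b.png

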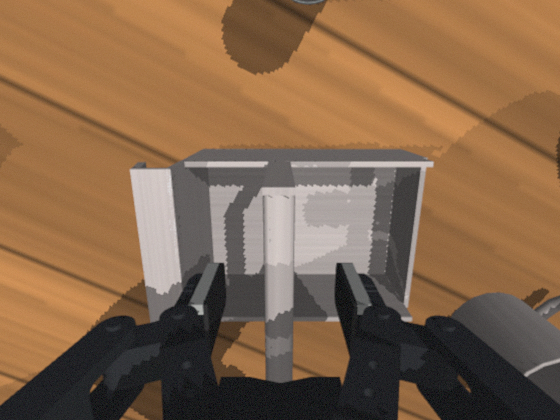

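The pads straddle the bar (w2b: bar at column 278, pads at 205 and 350). The opening stopped at 0.128, which fits the 12 mm bar. Next I'll lift and carry it to a hover over the rail.

Run:
```python
from m import *
yaw=np.radians(69.9); px=np.array([np.cos(yaw),np.sin(yaw)]); bay=np.array([.6033,.2285])
p=r.current_tool_pos(); r.move_linear([p[0],p[1],.33],vel=.15)
print(r.current_contact_force(),r.current_opening())
h=bay-.060*px
r.move_to([*h,.33],Q(69.9-180)); print(r.current_t(),r.current_q())
r.move_linear([*h,.245],vel=.12); r.sleep(.2)
print(r.current_tool_pos(),R.from_quat(r.current_ee_rot()).as_euler('zyx',degrees=True),r.current_opening())
snap('wrist','w3'); snap('side','s3'); snap('scene','c3'); print(r.current_t(),r.current_contact_force())
```

```text
[-0.37632383  0.82832215 -3.59588502] 0.12705406193767466
6.8417 [ 2.09649929e-01  3.95073744e-01  1.39700135e+00 -3.12560127e-04
  1.34995737e+00  2.13090435e+00]
[0.58293305 0.17219438 0.24575391] [ 2.00987798e+01  7.12536793e-02 -1.79985005e+02] 0.12917753727140974
8.05 [ 0.00679663 -0.05960407 -2.83885797]
```

View pics/w3.png

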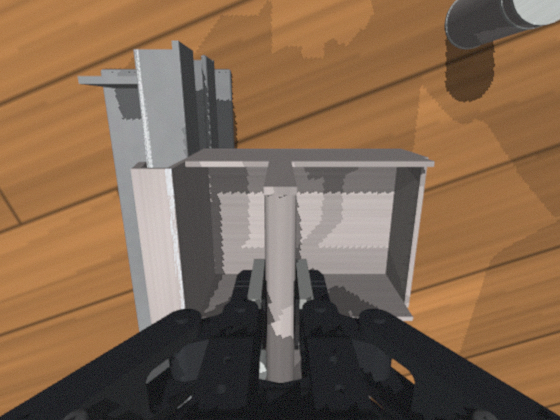

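View pics/s3.png

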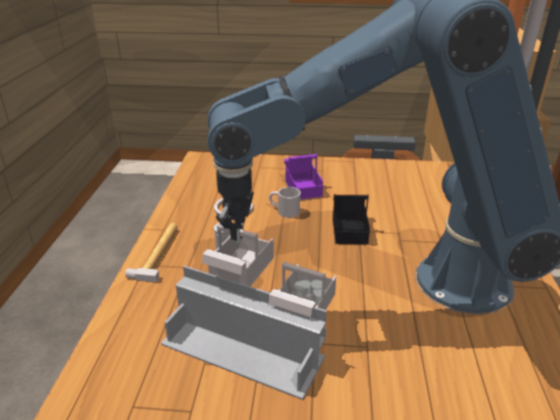

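View pics/c3.png

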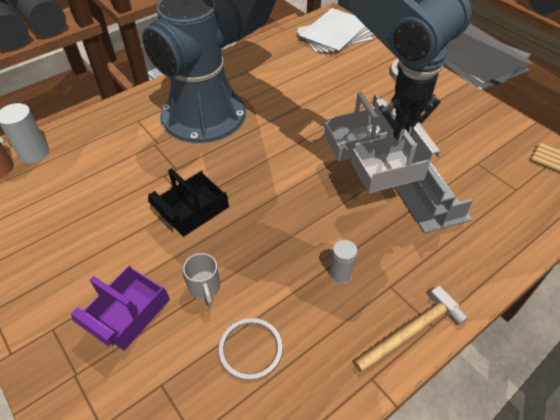

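Run:
```python
from m import *
im=load('w3'); W=cloud(im)
yaw=np.radians(69.9); px=np.array([np.cos(yaw),np.sin(yaw)]);py=np.array([-px[1],px[0]]);bay=np.array([.6033,.2285])
L=np.stack([(W[...,:2]-bay)@px,(W[...,:2]-bay)@py,W[...,2]],-1)*1000
def band(a,nm):
    m=(L[...,2]>a[0])&(L[...,2]<a[1])&(L[...,0]>a[2])&(L[...,0]<a[3])&(L[...,1]>a[4])&(L[...,1]<a[5])
    P=L[m]; print(nm,len(P),np.percentile(P,[1,50,99],axis=0).round(1).tolist()); return m
band((140,160,-30,15,-110,-55),'rail')
m=band((147,155,-8,8,-116,-55),'railtop')
P=L[m]; print(np.polyfit(P[:,1],P[:,0],1), [ (P[(P[:,1]>a)&(P[:,1]<a+15)][:,0].mean().round(2)) for a in (-112,-95,-80,-65)])
m=band((200,222,-30,30,-55,55),'lip'); P=L[m]; print(P[:,0].min(),P[:,0].max(), P[:,2].min())
for y0 in (-45,-30,-15,0): 
    q=P[(P[:,1]>y0)&(P[:,1]<y0+10)]; print(y0,len(q), q[:,0].min() if len(q) else 0,q[:,0].max() if len(q) else 0)
```

```text
rail 1054 [[-1.7, -109.5, 140.3], [-0.7, -84.2, 150.5], [2.7, -55.6, 152.4]]
railtop 866 [[-1.6, -114.3, 147.2], [0.2, -86.9, 150.9], [2.7, -55.8, 152.6]]
[0.0007767  0.32607652] [np.float64(0.25), np.float64(0.27), np.float64(0.25), np.float64(0.28)]
lip 6715 [[-10.3, -49.9, 200.8], [-2.1, -15.1, 212.5], [8.8, 30.0, 213.9]]
-10.641585819564664 10.918158260004779 200.01014801689325
-45 962 -10.604014281286856 9.386540828379902
-30 899 -10.526231036726816 9.34811862817262
-15 825 -10.458596222128927 9.289659479751084
0 756 -10.641585819564664 9.254364098038584
```

Lip vs rail in w3: the rail top runs -1.6..2.7 mm (centre about +0.5) and the lip point sits about 1.2 mm short of it. To clear the lower louvre (x = -5) the back wall should pass at about -6.5, so I'll shift 1.5 mm outward and lower with force checks.

Run:
```python
from m import *
yaw=np.radians(69.9); px=np.array([np.cos(yaw),np.sin(yaw)]); bay=np.array([.6033,.2285])
h=bay-.0615*px
f0=np.array(r.current_contact_force())
for z in [.235,.22,.21,.202,.197,.194,.192,.190,.189,.188,.187]:
    r.move_linear([*h,z],vel=.06)
    f=np.array(r.current_contact_force())-f0; print(z,r.current_tool_pos()[2].round(4),f.round(2),'px',(f[:2]@px).round(2),r.current_t())
    if np.linalg.norm(f)>5: break
snap('wrist','w4'); snap('scene','c4');snap('side','s4')
```

```text
0.235 0.2343 [-0.02  1.13  0.1 ] px 1.05 8.3667
0.22 0.2195 [-0.4   0.17 -0.51] px 0.03 8.7667
0.21 0.2095 [-0.16 -0.25 -1.26] px -0.29 9.0833
0.202 0.2015 [-0.04 -0.02 -0.96] px -0.03 9.3667
0.197 0.1967 [ 0.15 -0.35  0.26] px -0.27 9.6167
0.194 0.1938 [ 0.37  0.   -0.9 ] px 0.13 9.8667
0.192 0.1919 [ 1.17 -0.03 -0.61] px 0.37 10.1167
0.19 0.1899 [-0.21  0.26 -1.24] px 0.17 10.3667
0.189 0.1889 [ 0.27 -0.58 -0.79] px -0.45 10.6167
0.188 0.1881 [ 1.01  0.2  -0.42] px 0.54 10.8667
0.187 0.1874 [-0.33 -1.23  4.25] px -1.26 11.1167
```

View pics/w4.png

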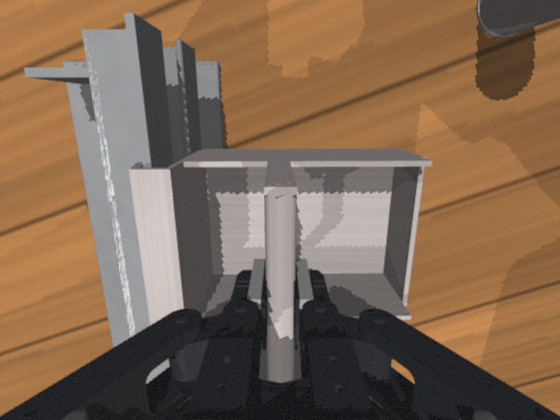

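View pics/s4.png

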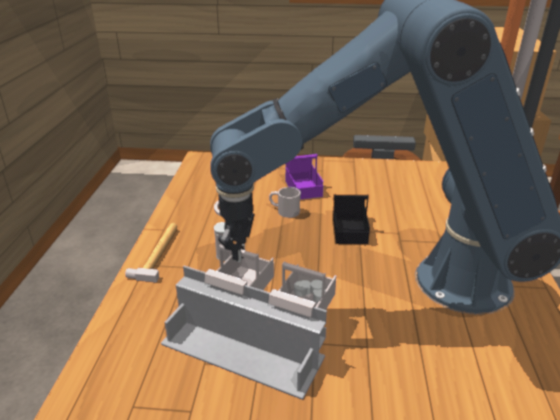

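Contact came at TCP z = 0.187, where the seated lip is expected (0.188). In w4 the rail runs in under the lip at (155,160). Now I'll release.

Run:
```python
from m import *
r.set_gripper(.2); r.sleep(.2); print(r.current_opening(),r.current_contact_force())
r.set_gripper(.5); r.sleep(.3); print(r.current_contact_force(),r.current_t())
p=r.current_tool_pos(); r.move_linear([p[0],p[1],.30],vel=.15); r.sleep(.2)
snap('wrist','w5'); snap('scene','c5');snap('side','s5'); print(r.current_t())
yaw=np.radians(69.9); px=np.array([np.cos(yaw),np.sin(yaw)]);py=np.array([-px[1],px[0]]);bay=np.array([.6033,.2285])
for n in ('w5','c5','s5'):
    W=cloud(load(n)); L=np.stack([(W[...,:2]-bay)@px,(W[...,:2]-bay)@py,W[...,2]],-1)*1000
    for nm,a in dict(lip=(146,165,-25,25,-60,60),handle=(170,205,-100,-30,-60,60),rail=(146,156,-8,8,-114,-60)).items():
        m=(L[...,2]>a[0])&(L[...,2]<a[1])&(L[...,0]>a[2])&(L[...,0]<a[3])&(L[...,1]>a[4])&(L[...,1]<a[5])
        if m.sum(): print(n,nm,m.sum(),np.percentile(L[m],[2,50,98],axis=0).round(1).tolist())
```

```text
0.19909124492343022 [ 0.17713338 -1.91019538  0.33372462]
[ 0.47772033 -0.17900373 -0.3312121 ] 12.3667
13.6167
w5 lip 3004 [[-13.0, -52.4, 148.2], [-3.6, -4.6, 154.9], [5.6, 49.8, 156.4]]
w5 handle 2231 [[-71.5, -49.5, 181.4], [-65.4, -4.9, 188.9], [-59.5, 47.9, 190.5]]
w5 rail 512 [[-1.5, -113.2, 146.6], [0.2, -88.2, 150.9], [2.7, -60.9, 152.5]]
c5 lip 327 [[-13.9, -54.6, 146.4], [-4.4, -6.1, 151.6], [5.9, 48.1, 155.1]]
c5 handle 269 [[-72.5, -52.5, 174.3], [-68.0, -8.3, 184.8], [-59.9, 45.8, 188.7]]
c5 rail 40 [[-2.8, -112.3, 146.2], [0.6, -89.8, 148.3], [3.4, -64.5, 151.7]]
s5 lip 425 [[-12.0, -51.0, 146.6], [3.9, 2.7, 154.9], [10.8, 52.8, 158.6]]
s5 handle 284 [[-70.2, -50.4, 173.5], [-60.0, 1.1, 188.0], [-56.0, 49.5, 192.8]]
s5 rail 68 [[-1.8, -112.8, 146.1], [3.4, -87.7, 150.9], [5.9, -60.9, 154.0]]
```

View pics/w5.png

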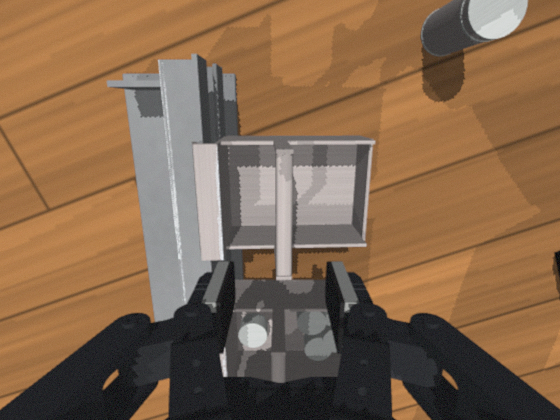

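View pics/s5.png

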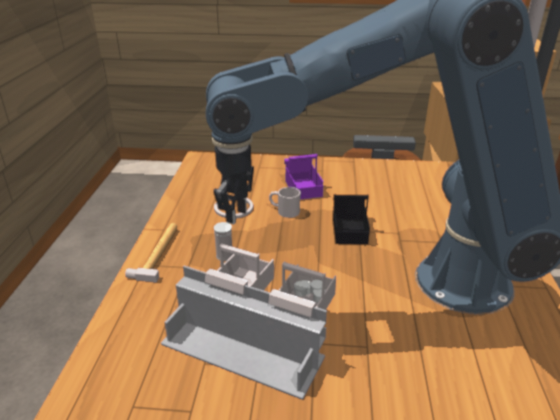

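w5 shows the bin hanging with its lip over the rail (205,200). Lip top is at z ≈ 0.155, it spans -52..+50 mm along the bay, and the bar leaned 4 mm forward, all as expected. Next is the tin.

Run:
```python
from m import *
for n in ('w5','s5','c5','w3'):
    P,z=top(load(n),.0965,.107,(.6,.74),(-.12,0.02),.1)
    if len(P): 
        c,rad=cv2.minEnclosingCircle((P[:,:2]*1000).astype(np.float32)); print(n,len(P),c,rad,P[:,:2].mean(0),z)
phi=-20.1
r.move_to([.6685,-.057,.24],Q(phi)); r.set_gripper(.9)
snap('wrist','w6'); print(r.current_tool_pos(),r.current_t())
P,z=top(load('w6'),.0965,.107,(.6,.74),(-.12,0.02),.1)
c,rad=cv2.minEnclosingCircle((P[:,:2]*1000).astype(np.float32)); print(c,rad,P[:,:2].mean(0),z)
```

```text
w5 1975 (666.5064697265625, -56.47876739501953) 25.811071395874023 [ 0.66017928 -0.05401651] 0.10130634325256549
s5 156 (670.1229248046875, -56.398468017578125) 28.895587921142578 [ 0.66917679 -0.05663904] 0.10256814036999506
c5 326 (670.202392578125, -59.147552490234375) 25.3673038482666 [ 0.67009236 -0.05861133] 0.0987265249760062
w3 1125 (654.619140625, -46.24205017089844) 20.136571884155273 [ 0.65391673 -0.04794181] 0.10125192203244082
[ 0.66850772 -0.05691715  0.24004676] 15.7917
(667.089111328125, -57.619293212890625) 24.923070907592773 [ 0.66724672 -0.05718068] 0.10129655900168022
```

View pics/w6.png

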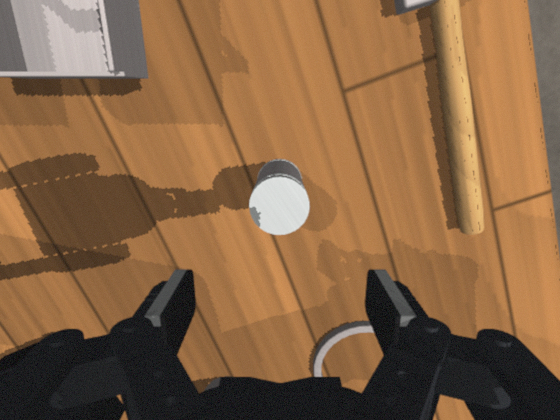

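w6 shows the tin top at pixel (279,205), centred between the jaws at about (0.6675, -0.0573). I'll grasp it there.

Run:
```python
from m import *
t=[.6675,-.0573]
r.move_linear([*t,.24],vel=.05); r.move_linear([*t,.085],vel=.12); 
r.set_gripper(0,50); print(r.current_opening(),r.current_contact_force(),r.current_tool_pos(),r.current_t())
r.move_linear([*t,.30],vel=.15); r.sleep(.2); print(r.current_opening(),r.current_contact_force())
yaw=np.radians(69.9); px=np.array([np.cos(yaw),np.sin(yaw)]);py=np.array([-px[1],px[0]]);bay=np.array([.6033,.2285])
g=bay-.1065*px-.0015*py
r.move_to([*g,.30],Q(-20.1)); r.sleep(.2)
snap('wrist','w7'); snap('side','s7');snap('scene','c7'); print(r.current_tool_pos(),r.current_t())
```

```text
0.5506596482474134 [-1.51200812  0.73033375  4.85236058] [ 0.66782123 -0.05734534  0.08570814] 17.8583
0.5525648804852266 [-0.33828302 -0.14160212 -2.03879308]
[0.56843542 0.12734819 0.29984432] 20.8417
```

View pics/w7.png

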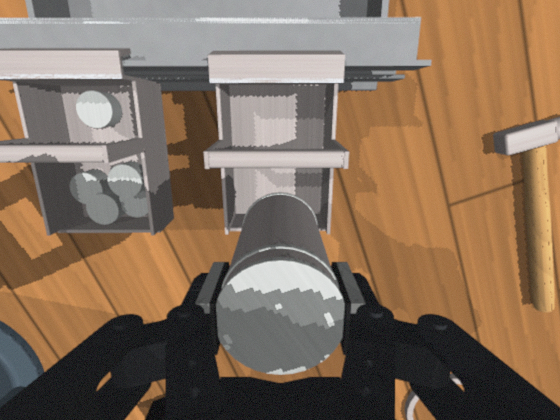

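View pics/c7.png

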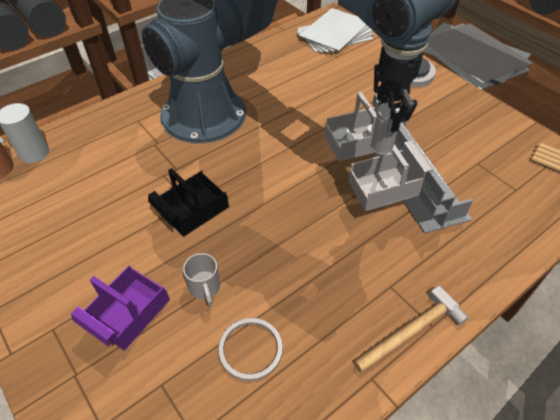

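Run:
```python
from m import *
yaw=np.radians(69.9); px=np.array([np.cos(yaw),np.sin(yaw)]);py=np.array([-px[1],px[0]]);bay=np.array([.6033,.2285])
W=cloud(load('w7')); L=np.stack([(W[...,:2]-bay)@px,(W[...,:2]-bay)@py,W[...,2]],-1)*1000
for nm,a in dict(tintop=(305,325,-140,-75,-20,20),bar=(180,195,-80,-50,-45,45),front=(108,122,-165,-120,-60,60),sides=(120,140,-120,-10,-60,60),floor=(60,90,-120,-80,-40,40)).items():
    m=(L[...,2]>a[0])&(L[...,2]<a[1])&(L[...,0]>a[2])&(L[...,0]<a[3])&(L[...,1]>a[4])&(L[...,1]<a[5])
    if m.sum(): print(nm,m.sum(),np.percentile(L[m],[1,50,99],axis=0).round(1).tolist())
```

```text
tintop 11559 [[-130.2, -19.5, 306.2], [-103.9, -1.1, 315.3], [-83.3, 19.2, 316.6]]
bar 2362 [[-71.5, -44.1, 180.5], [-65.1, -0.5, 188.8], [-59.9, 44.2, 190.5]]
front 158 [[-148.1, -46.6, 108.2], [-138.7, 39.5, 112.6], [-121.1, 47.9, 121.8]]
sides 1071 [[-118.4, -49.4, 120.4], [-48.8, -17.7, 127.6], [-12.9, 50.4, 139.9]]
floor 1886 [[-119.8, -39.1, 67.3], [-105.6, 0.2, 69.2], [-92.3, 39.2, 71.0]]
```

The tin is at -130..-83, between the bar's front face (-71) and the front wall (about -143), and the floor is at z = 69 mm. I'll lower it with a guard.

Run:
```python
from m import *
x,y,_=r.current_tool_pos()
yaw=np.radians(69.9); px=np.array([np.cos(yaw),np.sin(yaw)]); g=np.array([.6033,.2285])-.1065*px-.0015*np.array([-px[1],px[0]])
f0=np.array(r.current_contact_force())
for z in [.22,.18,.165,.160,.158,.157,.156,.155,.154,.153,.152]:
    r.move_linear([*g,z],vel=.1 if z>.17 else .04)
    f=np.array(r.current_contact_force())-f0; print(z,r.current_tool_pos()[2].round(4),f.round(2),r.current_t())
    if np.linalg.norm(f)>1.8 and z<.17: break
snap('wrist','w8'); snap('side','s8'); snap('scene','c8')
```

```text
0.22 0.2207 [-0.26  0.99 -0.42] 21.7917
0.18 0.1804 [-0.34  0.48  0.05] 22.3417
0.165 0.1649 [-0.47  0.18 -0.5 ] 22.8667
0.16 0.1598 [ 0.2   0.9  -0.06] 23.1417
0.158 0.1579 [ 0.35  0.5  -0.31] 23.3917
0.157 0.157 [ 0.62  1.07 -0.68] 23.6417
0.156 0.1559 [ 0.69  0.65 -1.24] 23.8917
0.155 0.1549 [-0.36  0.84 -0.81] 24.1417
0.154 0.1543 [-1.23 -0.08  4.86] 24.3917
```

View pics/w8.png

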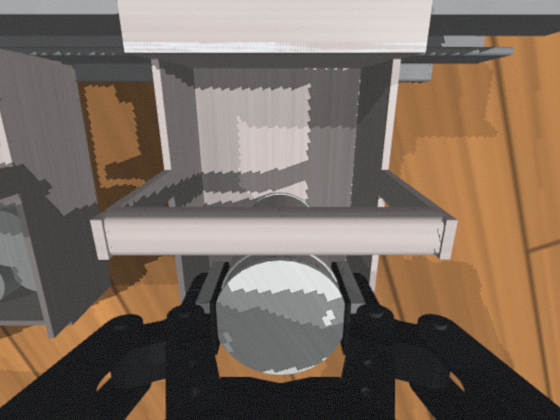

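View pics/c8.png

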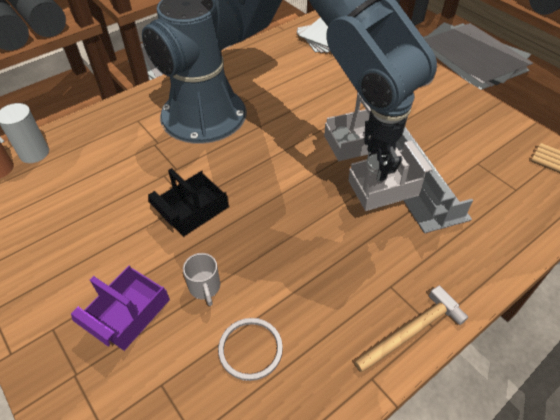

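The tin touches down at TCP z = 0.154 and stands in front of the bar. Opening and withdrawing.

Run:
```python
from m import *
r.set_gripper(.62); r.sleep(.1); r.set_gripper(.75); r.sleep(.3); print(r.current_contact_force(),r.current_opening())
x,y,_=r.current_tool_pos(); r.move_linear([x,y,.32],vel=.1); r.sleep(.4)
snap('wrist','w9'); snap('side','s9'); snap('scene','c9'); print(r.current_t(),r.current_contact_force())
yaw=np.radians(69.9); px=np.array([np.cos(yaw),np.sin(yaw)]);py=np.array([-px[1],px[0]]);bay=np.array([.6033,.2285])
for n in ('w9','c9','s9'):
    W=cloud(load(n)); L=np.stack([(W[...,:2]-bay)@px,(W[...,:2]-bay)@py,W[...,2]],-1)*1000
    for nm,a in dict(lip=(146,165,-25,25,-60,60),bar=(180,200,-80,-50,-60,60),tintop=(160,180,-145,-75,-25,25)).items():
        m=(L[...,2]>a[0])&(L[...,2]<a[1])&(L[...,0]>a[2])&(L[...,0]<a[3])&(L[...,1]>a[4])&(L[...,1]<a[5])
        if m.sum(): print(n,nm,m.sum(),np.percentile(L[m],[2,50,98],axis=0).round(1).tolist())
```

```text
[-1.00414398  0.08458263  0.04797955] 0.7488104141264937
27.8 [-0.2799505  -0.24515065  0.18122972]
w9 lip 3563 [[-13.3, -50.5, 149.4], [-2.9, 0.1, 154.8], [6.6, 50.2, 156.5]]
w9 bar 2254 [[-71.8, -47.5, 183.3], [-65.5, 0.7, 188.8], [-60.2, 48.5, 190.5]]
w9 tintop 2536 [[-133.5, -22.8, 166.1], [-110.2, -0.7, 169.1], [-88.1, 20.8, 170.9]]
c9 lip 328 [[-14.1, -51.0, 146.6], [-4.8, -3.7, 151.6], [5.9, 48.7, 155.0]]
c9 bar 219 [[-72.6, -51.2, 180.5], [-67.6, -4.2, 185.6], [-60.0, 46.0, 189.0]]
c9 tintop 282 [[-133.1, -24.3, 162.6], [-111.9, -4.1, 165.9], [-88.4, 18.8, 169.0]]
s9 lip 421 [[-12.3, -50.2, 146.7], [3.4, 2.8, 155.0], [10.7, 54.6, 159.0]]
s9 bar 263 [[-70.7, -49.4, 180.4], [-60.1, 2.3, 188.7], [-56.1, 48.9, 192.9]]
s9 tintop 175 [[-132.0, -23.8, 163.7], [-111.3, -1.1, 170.1], [-92.9, 21.6, 173.2]]
```

View pics/w9.png

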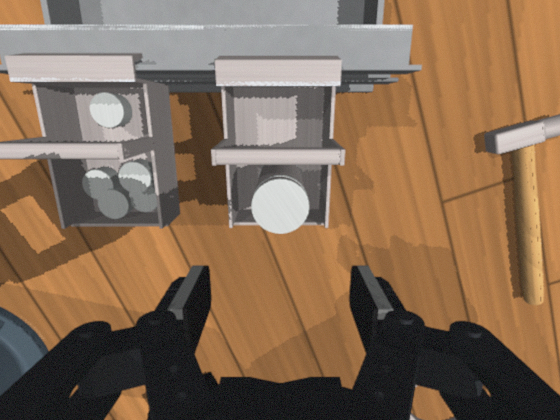

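View pics/s9.png

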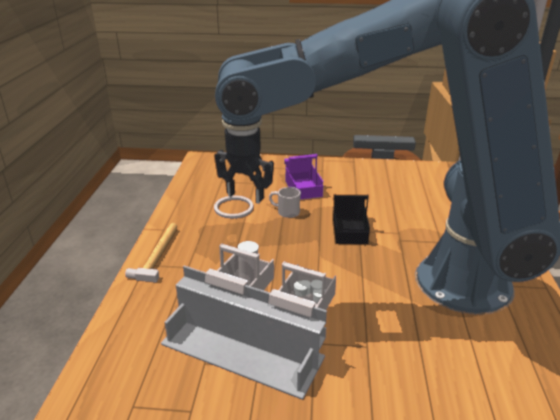

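View pics/c9.png

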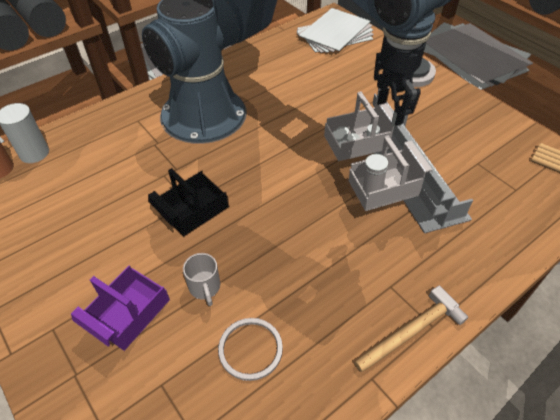

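w9 shows the bin hanging on the rail (lip at 278,70), with the tin upright on its floor (279,205). In c9 the mug (202,275) and the hoop (250,348) have not moved. Handing in.

```bash
python3 -c "
from h import *
r.hand_in(); print(r.current_t())"
```

```text
the job is handed in; nothing more can be done
the job is handed in; nothing more can be done
```

The steel bin hangs by its lip on the free stretch of the rail, and the tin stands upright inside it, let go. I handed the job in at about 28 s of the 61 s allowed; no verdict is reported.

- **Bin:** I picked it up by the handle bar and hooked it over the rail. The lip touched the rail at the expected height. In the last wrist view the lip's top is at z ≈ 155 mm (154 mm expected). The bin is centred along the free stretch to within 1 mm and leans slightly forward, as described for a hung bin.
- **Tin:** It sits in front of the handle bar, with its top at about 169 mm. That matches standing on the bin floor with the same slight lean.
- **Bystanders:** The mug and the hoop have not visibly moved from the first picture to the last. The gripper was clear of everything at the end, with contact force at noise level.
- **Disagreement between views:** The three cameras differ by 2 to 4 mm in height, and by a few millimetres across the rail (up to about 8 mm for the lip's visible faces in the side view). I relied on the wrist camera, whose rail width matched the description, and on the contact heights. No check failed.

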